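Offer up the column of a coffee dripper stand to its board

ROBOT

A 6-joint arm with a two-finger parallel gripper is mounted at the origin on the work surface; the furniture and walls round the work are solid. World frame = base frame: x ahead of the robot, y to its left, z up, the work surface at z = 0. Lengths are in mm, angles in rad, forces in N, time in s.
With the tool pointing down it reaches from about 250 to 775 mm from the base axis. Payload 4 kg.
Tool frame: the origin (TCP) lies on the centre line of the jaws, within the pads' length; the fingertips stand 17 mm ahead of it and the grasp point (between the pads) lies 2 mm behind it; z points along the fingers, y is the line along which they close (so a half turn about z gives the same grasp; the last joint's range is limited). The gripper opens to 94 mm and grips with 3 to 60 N. Pads are 16 mm wide; open, the fingers measure 119 mm over their backs; the gripper's body (75 mm by 177 mm) begins 78 mm behind the grasp point.
Start: joints at [-1.277, 0.087, 1.371, -0, 1.684, -0.103], TCP at [212.557, -507.285, 222.506] pointing down, gripper open.
Joint ranges: [-3.1, 3.1], [-0.76, 2.03], [0.27, 2.55], [-1.08, 4.22], [0.17, 2.65], [-2.57, 2.57]. Speed limits (rad/s): [2.79, 2.79, 3.14, 3.14, 3.14, 3.14].

INTERFACE

Orientations are given as a rotation vector (axis times angle).
In Python, from cell import robot, optics gives the robot as it stands.
- The arm moves only by the tool step_arm, never from a script. Its argument "rows" is a list of rows, each an object of numbers: "x", "y", "z": the shift along the world's x, y, z in cm; "yaw": the turn about the world's z in rad. In form: [{"x": .., "y": .., "z": .., "yaw": ..}, ...]. A call has 1 to 12 rows; each row shifts and turns the commanded pose from where the row before left it; what a row does not reach is not made up. A row lasts 1/12 s, in which the tool goes at most 41.7 mm and 7.16 degrees, less where a joint would pass 70% of its speed; a pose out of reach is approached as far as the arm can. A call is refused whole if a number of a shift passes 4.17 or a number of a turn 0.125, either way. A call with a gripper value outside its range is refused whole. "gripper" is the finger opening in cm, from 0 to 9.4, set as the call begins (left out, the last holds). The fingers move at their own pace and stop on an object; the grip force is fixed at half the most. Time passes only in rows, so rows that do not move let the fingers close. It gives the time, the measured TCP pose, the force, the opening and the grip force at its end, in the units of the state.
- robot.state(): the state, without advancing time (a new reading comes with each control period).
- optics.read_camera(name): name is "scene" or "top"; returns a dict with "pixels" (480x640x3 uint8, red, green, blue), "fx", "fy", "cx", "cy" (pixels), "D" ([k1, k2, p1, p2, k3] as OpenCV has them; the pictures are not rectified), "origin" and "orientation" of the camera in the world. Camera axes: x right, y down, z forward; pixel columns grow to the right and rows downward; lengths in mm; the calibration is good to about 2 mm. A picture is of the moment at which its call begins. There is no depth.
- robot.close_job(): hands the job in; it is judged then, once.
The state is a dict: "time_s": time; "q": joint angles; "joint_velocities": joint speeds; "joint_torque": joint torques, N m; "ee_pos": TCP position; "ee_rot": TCP orientation; "wrist_force": force on the tool from outside, world axes, zero at the start; "ft_torque": the same for the moment, N m; "gripper_width": finger opening in mm; "grasp_force": force on a finger pad.
Only numpy, scipy, OpenCV 4.12 (cv2) and the standard library are available. Lean on these libraries where they do the work, as an engineer would, in place of code of your own. Each camera call takes 0.05 s, during which the arm holds its last target. There are 200 camera calls.

TASK

The washed steel column of the coffee dripper stand is draining in the steel caddy: pull it up out of the caddy and bring it over the steel mounting plate on the wooden board. Finish while holding it there, still, upright and foot down, hovering about a centimetre clear of the plate with the four holes of its foot lined up over the plate's four threaded holes, so that I can slip the rubber gasket under it and start the screws; do not let go of it. Do not drag the caddy along or knock it over, bump or push the board, or disturb the other things.

Things in the scene. Friction and masses are not known exactly. Their poses are not given: they have to be found in the camera images.
- column_mid (a point): Half-way up the loose steel column (about 0.35 kg) that stands upright, foot down, in the caddy's larger compartment: a flat bar 10 mm thick (its x), 24 mm wide (its y), centred on a flat foot flange; 250 mm tall in all (its z, up). This point is 125 mm above the underside of the foot. A half turn about z makes no difference.
- column_foot (a point): Centre of the underside of the column's foot flange, on the bar's axis; axes as column_mid. The flange is 46 mm (x) by 70 mm (y) by 5 mm thick with four 8 mm through holes at x = +-13, y = +-25 mm from this point.
- column_top (a point): Centre of the top end of the column's bar, 250 mm above column_foot; axes as column_mid. Grip the bar in its top 45 mm, above the caddy and clear of the spoon and fork handles.
- caddy: Loose open-topped steel draining caddy, 0.8 kg, 84 mm (its x) by 166 mm (its y), rim 95 mm high. Origin on its underside below the centre of the larger compartment: 80 mm (x) by 102 mm (y) inside, floor 7 mm up. The smaller one lies to its +y, on the robot's side; a fork and a spoon, fixed in it, stand about 195 mm high, leaning to +y. z up.
- board: Loose wooden board of the dripper stand, 0.95 kg, 230 mm (its x) by 150 mm (its y), wood top 24 mm high, on rubber feet. A square steel drip grid lies on its -x part, the steel mounting plate on its +x part. Origin at the centre of its underside, z up.
- seat (a point): Centre of the top face of the board's steel mounting plate (46 mm in x by 70 mm in y, top 28 mm above the worktop), 75 mm along the board's +x from its origin, axes as the board. The plate has four 5 mm threaded holes at x = +-13, y = +-25 mm from this point: the same pattern as the column's foot.
- dish: Loose footed metal dish, 68 mm across and 46 mm high, with four screws in it; leave it. Origin at the centre of its underside.
- mug: Loose striped mug, 93 mm high, standing at the back in the middle; leave it. Origin at the centre of its underside.
- jar: Loose lidded jar, 63 mm across and 94 mm high, to the right; leave it. Origin at the centre of its underside.
- timer: Loose egg timer, 64 mm across and 44 mm high, to the left; leave it. Origin at the centre of its underside.
There are look-alikes about, which are no part of the job. Leave any turquoise or yellow look-alike of the part that bears column_mid alone.

How it is judged:
By the outcome, as a careful person would: the job done as asked, in the order asked, and still so for the second after the job is handed in, while the arm keeps its last pose, push and grip.
It also fails if it takes over 51 s, if anything falls off the work surface, if the arm or the gripper's body presses on something with over 40 N, if the wrist force passes 120 N, or if a joint passes its speed limit or range.

## Working session

There is one attempt and no reset: what is moved stays moved. The work goes in short steps, Python scripts to look and compute and a tool call to move; the robot and the scene stay as the last step left them, time stands still between calls to the robot, and variables do not carry over. Pictures are saved under pics/ and viewed, at most 10 in all, crops included, and the job is handed in when it is done.

Besides the shell and the picture viewer there is one more tool, called after ">>>" by a JSON object that holds its "method" and its "body". step_arm: Moves the arm, as the interface text tells. Its arguments: {"type":"object","properties":{"rows":{"type":"array"},"gripper":{"type":"number"}},"required":["rows"]}

```bash
mkdir -p pics
cat > h.py <<'E'
import numpy as np, cv2
from cell import robot, optics
from scipy.spatial.transform import Rotation as R
def rot(o):
    o=np.array(o,float)
    return o if o.shape==(3,3) else (R.from_rotvec(o).as_matrix() if o.size==3 else R.from_quat(o).as_matrix())
def K(c): return np.array([[c['fx'],0,c['cx']],[0,c['fy'],c['cy']],[0,0,1.]])
def ray(c,uv):
    p=cv2.undistortPoints(np.array(uv,float).reshape(-1,1,2),K(c),np.array(c['D'],float)).reshape(-1,2)
    d=np.c_[p,np.ones(len(p))]@rot(c['orientation']).T
    return np.array(c['origin'],float),d
def onz(c,uv,z):
    o,d=ray(c,uv); return o+d*((z-o[2])/d[:,2])[:,None]
def proj(c,P):
    M=rot(c['orientation']).T
    return cv2.projectPoints(np.array(P,float).reshape(-1,1,3),cv2.Rodrigues(M)[0],-M@np.array(c['origin'],float),K(c),np.array(c['D'],float))[0].reshape(-1,2)
def tri(c1,u1,c2,u2):
    o1,d1=ray(c1,u1);o2,d2=ray(c2,u2);d1,d2=d1[0],d2[0]
    s=np.linalg.lstsq(np.c_[d1,-d2],o2-o1,rcond=None)[0]
    a,b=o1+s[0]*d1,o2+s[1]*d2
    return (a+b)/2,np.linalg.norm(a-b)
def save(n,im,s=1): cv2.imwrite('pics/'+n,cv2.resize(im,None,fx=s,fy=s,interpolation=cv2.INTER_CUBIC)[...,::-1])
E
python3 - <<'E'
from h import *
for n in('scene','top'):
    c=optics.read_camera(n); save(n+'0.png',c['pixels']); np.save(n+'0.npy',c,allow_pickle=True)
    print(n,{k:np.round(v,3) for k,v in c.items() if k!='pixels'})
s=robot.state();print(s)
E
```

```text
scene {'fx': np.float64(549.158), 'fy': np.float64(549.158), 'cx': np.float64(315.399), 'cy': np.float64(249.451), 'D': array([-0.087,  0.   ,  0.   ,  0.   ,  0.   ]), 'origin': array([-376.342,  522.954, 1446.137]), 'orientation': array([-1.377,  2.29 , -0.832])}
top {'fx': np.float64(584.565), 'fy': np.float64(584.565), 'cx': np.float64(314.113), 'cy': np.float64(238.973), 'D': array([-0.004,  0.   ,  0.   ,  0.   ,  0.   ]), 'origin': array([ 447.464,    2.026, 1984.559]), 'orientation': array([-2.173,  2.207, -0.043])}
{'time_s': 0.1, 'q': array([-1.27712485e+00,  8.78728565e-02,  1.37209334e+00, -2.99004602e-05,
        1.68361521e+00, -1.03110387e-01]), 'joint_velocities': array([-0.00042753, -0.00180318, -0.00372074, -0.00149488, -0.00022584,
       -0.00018555]), 'joint_torque': array([ 1.54039342e-03, -3.41253090e+01, -3.03300691e+01,  7.18532922e-02,
        3.04954033e-02, -9.02561055e-05]), 'ee_pos': array([ 212.39424067, -506.82909792,  221.43066552]), 'ee_rot': array([-3.07803314e+00, -6.18788252e-01,  3.43446058e-04]), 'wrist_force': array([ 0.03787118, -0.23965148,  0.33430023]), 'ft_torque': array([0.00881216, 0.07035907, 0.025276  ]), 'grasp_force': 0.0, 'gripper_width': 94.22175124820482}
```

View pics/scene0.png

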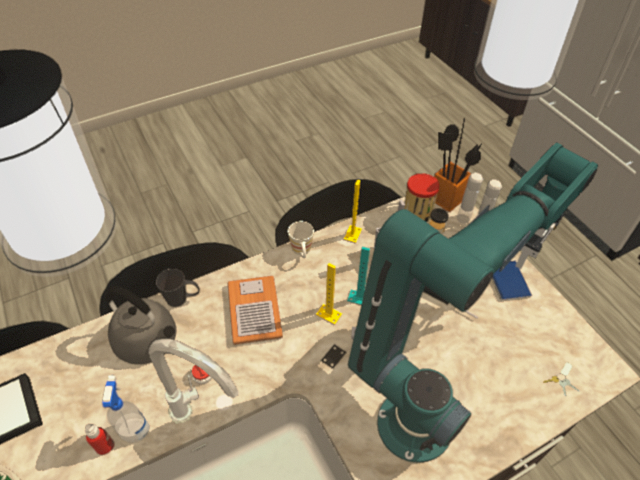

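View pics/top0.png

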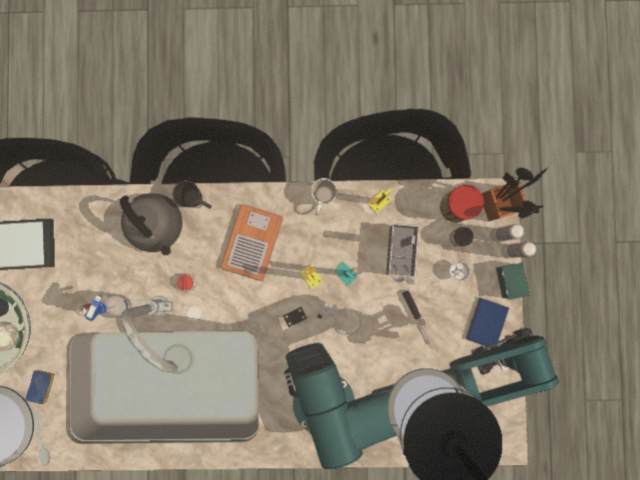

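The scene view shows the board at (255,308) with its plate at (251,287). The arm hides the caddy in this view. The top view shows the caddy at (403,250) and the board at (251,241) with its plate at (258,219).

These could be taken for the column:
- steel bar in the caddy, top (403,250): this fits the description
- yellow look-alikes, top (312,277) and (380,200)
- turquoise look-alike, top (346,272)

I choose the steel one and will check it in a close crop.

Run:
```python
from h import *
c=np.load('top0.npy',allow_pickle=True).item();im=c['pixels']
a=cv2.resize(im[215:290,350:425],(500,500),interpolation=cv2.INTER_CUBIC)   # x6.667
b=cv2.resize(im[200:285,215:286],(300,359),interpolation=cv2.INTER_CUBIC)
o=np.zeros((500,800,3),np.uint8);o[:,:500]=a;o[:359,500:]=b;save('crop.png',o)
hsv=cv2.cvtColor(im,cv2.COLOR_RGB2HSV)
m=cv2.inRange(hsv,(5,130,110),(18,255,255))
n,l,st,ce=cv2.connectedComponentsWithStats(m)
for i in range(1,n):
    if st[i,4]>300: print(st[i],ce[i])
```

```text
[ 222  205   60   75 1207] [253.54432477 235.28666114]
```

View pics/crop.png

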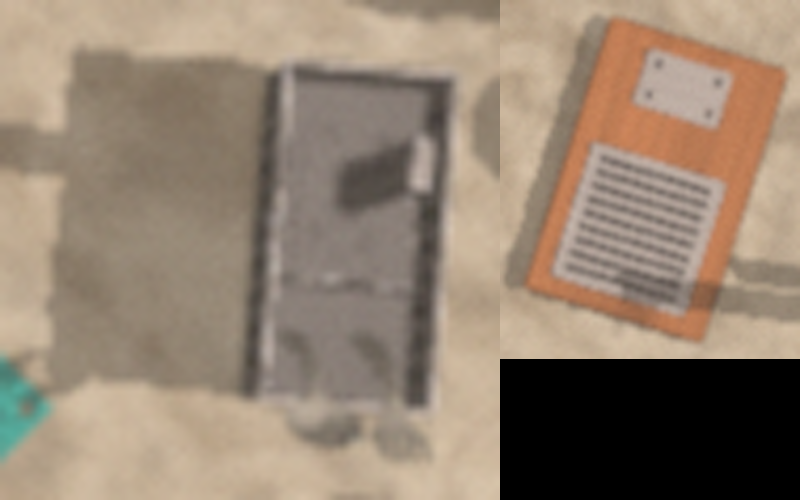

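The crop confirms it. The steel bar's bright top end is at (413.3,239.5), with its side running down into the larger compartment. The two handles are at about (400,279) and (410,280), on the robot's side. The plate with four holes is on the board at about (258,219).

```bash
cat > m.py <<'E'
from h import *
c=np.load('top0.npy',allow_pickle=True).item();im=c['pixels']
g=cv2.cvtColor(im,cv2.COLOR_RGB2GRAY).astype(float)
# bar top
w=g[231:250,408:418];print(w.astype(int))
hsv=cv2.cvtColor(im,cv2.COLOR_RGB2HSV)
# board outline
m=cv2.inRange(hsv,(4,110,90),(20,255,255));m=cv2.morphologyEx(m,cv2.MORPH_CLOSE,np.ones((5,5)))
cs=max(cv2.findContours(m,cv2.RETR_EXTERNAL,cv2.CHAIN_APPROX_NONE)[0],key=cv2.contourArea)
P=onz(c,cs[:,0].astype(float),24)[:,:2]
r=cv2.minAreaRect(P.astype(np.float32));print('board',r)
# plate: non-orange region inside board, nearer +x
hull=np.zeros_like(m);cv2.drawContours(hull,[cv2.convexHull(cs)],-1,255,-1)
s=((hsv[...,1]<95)&(cv2.erode(hull,np.ones((5,5)))>0)).astype(np.uint8)
n,l,st,ce=cv2.connectedComponentsWithStats(s)
for i in range(1,n):
    if st[i,4]>60:
        k=max(cv2.findContours((l==i).astype(np.uint8),cv2.RETR_EXTERNAL,cv2.CHAIN_APPROX_NONE)[0],key=cv2.contourArea)
        Q=onz(c,k[:,0].astype(float),28)[:,:2];print('steel',st[i],ce[i],onz(c,ce[i],28)[0],cv2.minAreaRect(Q.astype(np.float32)))
q=robot.state();T=R.from_rotvec(q['ee_rot']).as_matrix();print('tool y',T[:,1],'z',T[:,2])
print('bartop',onz(c,[[413.3,239.5]],257),'base of side',onz(c,[[402,243]],12))
print('caddy rim corners',onz(c,[[350+x/6.667-.5,215+y/6.667-.5] for x,y in((282,65),(455,72),(437,405),(255,398))],95))
print('lookalike rows',onz(c,[[312,277],[380,200],[346,272]],0),'nadir',proj(c,[[447.464,2.026,0]]),'vertical',proj(c,[[452,-289,257],[452,-289,7]]))
E
python3 m.py
```

```text
[[126 129 128 126 126 111  87  73  77 117]
 [128 125 129 126 125 107  78  64  76 129]
 [127 128 128 129 125 106  77  70  78 134]
 [128 127 128 126 124 110  84  79  87 140]
 [121 123 123 117 134 139 109  89  90 144]
 [110 111 101 104 143 166 141 106  88 148]
 [ 92  87  80  96 138 167 154 113  90 147]
 [ 83  80  81 102 144 168 156 112  97 146]
 [ 78  77  84 112 152 168 151 105  96 144]
 [ 73  78  85 124 166 172 150  99 101 149]
 [ 77  81  88 130 171 169 148  90 107 157]
 [ 81  79  86 133 174 174 145  87 114 156]
 [ 75  78  84 112 137 140 124  85 115 156]
 [ 84  95 106 115 101  88  86  85 118 160]
 [110 116 126 133 111  83  80  83 128 166]
 [128 129 127 126 111  78  68  77 136 174]
 [130 128 127 126 107  70  68  79 140 186]
 [131 129 130 120 101  80  74  86 148 186]
 [130 131 131 123 104  81  79  96 150 194]]
board ((540.5230712890625, 235.71002197265625), (148.48568725585938, 226.48849487304688), 71.4416275024414)
steel [246 211  24  20 305] [257.79016393 220.58360656] [611.91221317 212.74541861  28.        ] ((612.2140502929688, 212.61962890625), (72.49230194091797, 47.891700744628906
[... 189 characters left out ...]
3.50786590576172), 71.70452117919922)
tool y [ 0.38644855 -0.92230884 -0.00198125] z [-6.04120300e-04  1.89501152e-03 -9.99998022e-01]
bartop [[ 529.30687799 -271.14510206  257.        ]] base of side [[ 529.69173133 -271.57638853   12.        ]]
caddy rim corners [[ 587.46107018 -228.47657492   95.        ]
 [ 582.72996044 -312.19802042   95.        ]
 [ 421.66147644 -299.6694144    95.        ]
 [ 426.345067   -211.95337639   95.        ]]
lookalike rows [[ 419.61330112   33.78347133    0.        ]
 [ 677.93977369 -201.73488821    0.        ]
 [ 434.81294981  -81.64813974    0.        ]] nadir [[321.24357474 268.63128953]] vertical [[419.98640848 265.60764417]
 [407.4866927  265.99079059]]
```

>>> {"method": "step_arm", "body": {"rows": [{"z": 1},{"z": 2},{"z": 2},{"z": 2},{"z": 2},{"z": 2},{"z": 1}], "gripper": 9.4}}

```text
invalid input
```

Run:
```python
from h import *
c=np.load('top0.npy',allow_pickle=True).item();s=np.load('scene0.npy',allow_pickle=True).item()
e=onz(c,[[413.4,235.5],[412.3,242.4]],257);d=e[0]-e[1];print('bar long',np.degrees(np.arctan2(d[1],d[0])),np.linalg.norm(d),e.mean(0))
g=cv2.cvtColor(c['pixels'],cv2.COLOR_RGB2GRAY).astype(float)
w=np.clip(g[234:245,411:416]-115,0,None);y,x=np.mgrid[234:245,411:416];cx=(w*x).sum()/w.sum();cy=(w*y).sum()/w.sum()
C=np.cov(np.vstack([x.ravel(),y.ravel()]),aweights=w.ravel());v=np.linalg.eigh(C)[1][:,1]
e=onz(c,[[cx+4*v[0],cy+4*v[1]],[cx-4*v[0],cy-4*v[1]]],257);d=e[0]-e[1];print(cx,cy,e.mean(0),np.degrees(np.arctan2(d[1],d[0])))
print('lamp',tri(c,[[430,405]],s,[[515,75]]))
q=robot.state();T=R.from_rotvec(q['ee_rot']).as_matrix();print(q['ee_pos'],np.degrees(np.arctan2(T[1,1],T[0,1])),q['q'],q['time_s'])
```

```text
bar long -10.365135625136542 20.688176056542396 [ 530.95654685 -269.85731603  257.        ]
412.81784037558685 239.22910798122066 [ 530.13394258 -269.74279895  257.        ] 177.15882336686664
lamp (array([ 198.97798357, -190.15940769,  914.17072718]), np.float64(0.44581694846823117))
[ 212.39424067 -506.82909792  221.43066552] -67.26625536089391 [-1.27712485e+00  8.78728565e-02  1.37209334e+00 -2.99004602e-05
  1.68361521e+00 -1.03110387e-01] 0.1
```

>>> {"method": "step_arm", "body": {"rows": [{"x": 0,"y": 0,"z": 1,"yaw": 0},{"x": 0,"y": 0,"z": 2,"yaw": 0},{"x": 0,"y": 0,"z": 2,"yaw": 0},{"x": 0,"y": 0,"z": 2,"yaw": 0},{"x": 0,"y": 0,"z": 2,"yaw": 0},{"x": 0,"y": 0,"z": 2,"yaw": 0},{"x": 0,"y": 0,"z": 1,"yaw": 0}], "gripper": 9.4}}

```text
time_s: 0.68
ee_pos: [212.7, -507.7, 346.1]
ee_rot: [3.075, 0.618, 0.001]
wrist_force: [-0.7, 0.3, 0.1]
gripper_width: 93.8
grasp_force: 0.0
```

>>> {"method": "step_arm", "body": {"rows": [{"x": 1.3,"y": 1.0,"z": 0,"yaw": -0.04},{"x": 2.6,"y": 2.0,"z": 0,"yaw": -0.04},{"x": 2.6,"y": 2.0,"z": 0,"yaw": -0.04},{"x": 2.6,"y": 2.0,"z": 0,"yaw": -0.04},{"x": 2.6,"y": 2.0,"z": 0,"yaw": -0.05},{"x": 2.6,"y": 2.0,"z": 0,"yaw": -0.05},{"x": 2.6,"y": 2.0,"z": 0,"yaw": -0.05},{"x": 2.6,"y": 2.0,"z": 0,"yaw": -0.05},{"x": 2.6,"y": 2.0,"z": 0,"yaw": -0.04},{"x": 2.6,"y": 2.0,"z": 0,"yaw": -0.04},{"x": 2.6,"y": 2.0,"z": 0,"yaw": -0.03},{"x": 1.3,"y": 1.0,"z": 0,"yaw": -0.03}]}}

```text
time_s: 1.68
ee_pos: [500.8, -284.6, 341.9]
ee_rot: [-3.136, 0.159, 0.0]
wrist_force: [-0.5, -0.0, 0.1]
gripper_width: 93.8
grasp_force: 0.0
```

>>> {"method": "step_arm", "body": {"rows": [{"x": 1.6,"y": 1.2,"z": 0,"yaw": 0},{"x": 1.4,"y": 1.4,"z": 0,"yaw": 0},{"x": 0,"y": 0,"z": 0,"yaw": 0},{"x": 0,"y": 0,"z": 0,"yaw": 0}]}}

```text
time_s: 2.02
ee_pos: [528.9, -260.7, 342.0]
ee_rot: [-3.137, 0.159, 0.002]
wrist_force: [0.1, -0.6, -0.1]
gripper_width: 94.2
grasp_force: 0.0
```

Run:
```python
from h import *
c=optics.read_camera('scene');np.save('scene1.npy',c,allow_pickle=True)
q=robot.state();T=R.from_rotvec(q['ee_rot']).as_matrix();print(q['ee_pos'],np.degrees(np.arctan2(T[1,1],T[0,1])),T[:,2],q['q'],q['time_s'])
print(proj(c,[[530,-270,257],[530,-270,7],q['ee_pos']]))
u,v=proj(c,[[530,-270,200]])[0];u,v=int(u),int(v)
save('s1.png',c['pixels'][max(v-75,0):v+75,u-100:u+100],4);print(u-100,v-75)
```

```text
[ 528.38122759 -261.32689962  342.22248474] -95.88832783121859 [-1.03398061e-03 -1.46523196e-04 -9.99999455e-01] [-5.55087849e-01  1.87868955e-01  1.02225997e+00 -7.15699407e-04
  1.93226516e+00  1.11822648e+00] 2.0667
[[401.44037351 202.31953691]
 [391.98375754 254.20280806]
 [402.99363914 183.12278847]]
299 140
```

View pics/s1.png

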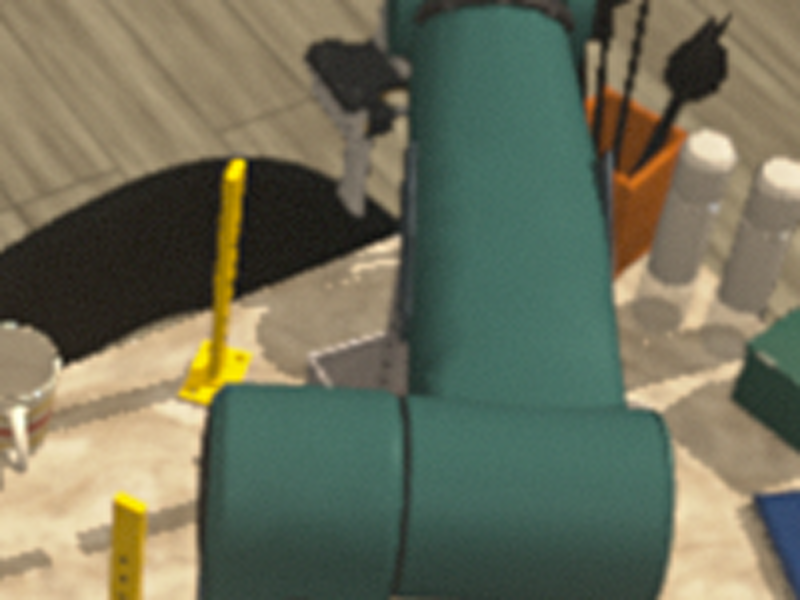

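The scene view has the column hidden behind the forearm; only the caddy's corner shows, at about (385,230). I'll rely on the top-view estimate and centre on (530,-270) before going down.

>>> {"method": "step_arm", "body": {"rows": [{"x": 0.15,"y": -0.9,"z": 0,"yaw": 0},{"x": 0,"y": 0,"z": -1,"yaw": 0},{"x": 0,"y": 0,"z": -1.5,"yaw": 0},{"x": 0,"y": 0,"z": -1.5,"yaw": 0},{"x": 0,"y": 0,"z": -1.5,"yaw": 0},{"x": 0,"y": 0,"z": -1.5,"yaw": 0},{"x": 0,"y": 0,"z": -1.5,"yaw": 0},{"x": 0,"y": 0,"z": -1.3,"yaw": 0},{"x": 0,"y": 0,"z": -0.8,"yaw": 0},{"x": 0,"y": 0,"z": 0,"yaw": 0},{"x": 0,"y": 0,"z": 0,"yaw": 0}]}}

```text
time_s: 2.98
ee_pos: [529.5, -270.8, 236.0]
ee_rot: [-3.137, 0.164, 0.002]
wrist_force: [0.4, 0.6, -0.1]
gripper_width: 94.4
grasp_force: 0.0
```

>>> {"method": "step_arm", "body": {"rows": [{"x": 0,"y": 0,"z": 0,"yaw": 0},{"x": 0,"y": 0,"z": 0,"yaw": 0},{"x": 0,"y": 0,"z": 0,"yaw": 0},{"x": 0,"y": 0,"z": 0,"yaw": 0},{"x": 0,"y": 0,"z": 0,"yaw": 0},{"x": 0,"y": 0,"z": 0,"yaw": 0}], "gripper": 3}}

```text
time_s: 3.48
ee_pos: [530.2, -270.3, 236.8]
ee_rot: [3.137, -0.162, 0.001]
wrist_force: [-0.0, -0.6, -0.3]
gripper_width: 57.6
grasp_force: 0.0
```

>>> {"method": "step_arm", "body": {"rows": [{"x": 0,"y": 0,"z": 0,"yaw": 0},{"x": 0,"y": 0,"z": 0,"yaw": 0},{"x": 0,"y": 0,"z": 0,"yaw": 0},{"x": 0,"y": 0,"z": 0,"yaw": 0},{"x": 0,"y": 0,"z": 0,"yaw": 0},{"x": 0,"y": 0,"z": 0,"yaw": 0}], "gripper": 0}}

```text
time_s: 3.98
ee_pos: [530.0, -270.3, 236.5]
ee_rot: [3.137, -0.162, -0.0]
wrist_force: [0.2, 0.3, -0.4]
gripper_width: 17.3
grasp_force: 0.0
```

>>> {"method": "step_arm", "body": {"rows": [{"x": 0,"y": 0,"z": 0,"yaw": 0},{"x": 0,"y": 0,"z": 0,"yaw": 0},{"x": 0,"y": 0,"z": 0,"yaw": 0},{"x": 0,"y": 0,"z": 0,"yaw": 0},{"x": 0,"y": 0,"z": 0,"yaw": 0},{"x": 0,"y": 0,"z": 0,"yaw": 0}]}}

```text
time_s: 4.48
ee_pos: [530.1, -270.4, 236.5]
ee_rot: [3.137, -0.162, 0.0]
wrist_force: [1.5, -1.1, -0.3]
gripper_width: 9.7
grasp_force: 30.0
```

>>> {"method": "step_arm", "body": {"rows": [{"x": 0,"y": 0,"z": 0.3,"yaw": 0},{"x": 0,"y": 0,"z": 0.6,"yaw": 0},{"x": 0,"y": 0,"z": 1,"yaw": 0},{"x": 0,"y": 0,"z": 1.2,"yaw": 0},{"x": 0,"y": 0,"z": 1.4,"yaw": 0},{"x": 0,"y": 0,"z": 1.5,"yaw": 0},{"x": 0,"y": 0,"z": 1.5,"yaw": 0},{"x": 0,"y": 0,"z": 1.5,"yaw": 0},{"x": 0,"y": 0,"z": 1.5,"yaw": 0},{"x": 0,"y": 0,"z": 1,"yaw": 0},{"x": 0,"y": 0,"z": 0.7,"yaw": 0},{"x": 0,"y": 0,"z": 0.3,"yaw": 0}]}}

```text
time_s: 5.48
ee_pos: [530.3, -270.4, 363.5]
ee_rot: [3.136, -0.162, 0.004]
wrist_force: [0.5, 0.7, -2.8]
gripper_width: 9.8
grasp_force: 30.0
```

Run:
```python
from h import *
q=robot.state();T=R.from_rotvec(q['ee_rot']).as_matrix();print(q['ee_pos'],np.degrees(np.arctan2(T[1,1],T[0,1])),q['wrist_force'],q['ft_torque'],q['gripper_width'],q['grasp_force'])
c=optics.read_camera('top');s=optics.read_camera('scene')
np.save('top2.npy',c,allow_pickle=True);np.save('scene2.npy',s,allow_pickle=True)
x,y,z=q['ee_pos'];f=[x,y,z-229.5]
print(proj(c,[f]),proj(s,[f]))
o=np.zeros((480,800,3),np.uint8)
for i,k in enumerate((c,s)):
    u,v=proj(k,[f])[0].astype(int);a=k['pixels'][v-48:v+48,u-40:u+40];o[:,i*400:i*400+400]=cv2.resize(a,(400,480),interpolation=cv2.INTER_CUBIC);print(u-40,v-48)
save('lift.png',o)
```

```text
[ 530.31757854 -270.40956652  363.50334443] -95.9105249737203 [ 0.47128013  0.71420196 -2.79055578] [ 0.02631078  0.01190874 -0.02045992] 9.83583178611343 29.980414509773254
[[406.94607852 241.11942725]] [[396.59980383 229.13572678]]
366 193
356 181
```

View pics/lift.png

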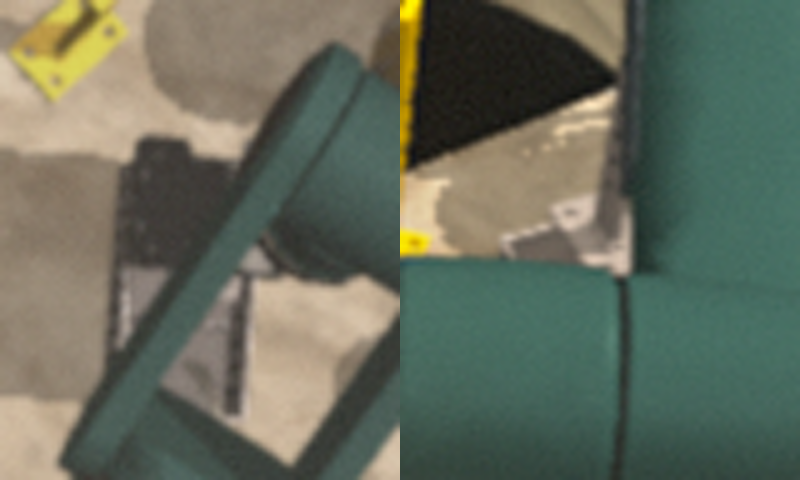

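The column is out of the caddy and hanging straight down: its foot is at about (405,225) in the scene view. The caddy hasn't moved in the top view. Next I carry it to the seat.

>>> {"method": "step_arm", "body": {"rows": [{"x": 0.3,"y": 0.6,"z": 0,"yaw": 0.03},{"x": 0.3,"y": 1.2,"z": 0,"yaw": 0.06},{"x": 0.35,"y": 1.8,"z": 0,"yaw": 0.06},{"x": 0.35,"y": 2.2,"z": 0,"yaw": 0.06},{"x": 0.35,"y": 2.2,"z": 0,"yaw": 0.06},{"x": 0.35,"y": 2.2,"z": 0,"yaw": 0.06},{"x": 0.35,"y": 2.2,"z": 0,"yaw": 0.06},{"x": 0.35,"y": 2.2,"z": 0,"yaw": 0.06},{"x": 0.35,"y": 2.2,"z": 0,"yaw": 0.06},{"x": 0.35,"y": 2.2,"z": 0,"yaw": 0.06},{"x": 0.35,"y": 2.2,"z": 0,"yaw": 0.06},{"x": 0.35,"y": 2.2,"z": 0,"yaw": 0.06}]}}

```text
time_s: 6.58
ee_pos: [570.8, -34.6, 360.2]
ee_rot: [-3.004, -0.915, 0.003]
wrist_force: [-0.3, -0.5, -3.4]
gripper_width: 9.8
grasp_force: 30.0
```

>>> {"method": "step_arm", "body": {"rows": [{"x": 0.35,"y": 2.3,"z": 0,"yaw": 0.06},{"x": 0.35,"y": 2.3,"z": 0,"yaw": 0.06},{"x": 0.35,"y": 2.3,"z": 0,"yaw": 0.06},{"x": 0.35,"y": 2.3,"z": 0,"yaw": 0.06},{"x": 0.35,"y": 2.3,"z": 0,"yaw": 0.06},{"x": 0.35,"y": 2.3,"z": 0,"yaw": 0.06},{"x": 0.35,"y": 2.3,"z": 0,"yaw": 0.06},{"x": 0.35,"y": 2.3,"z": 0,"yaw": 0.06},{"x": 0.35,"y": 2.3,"z": 0,"yaw": 0.06},{"x": 0.35,"y": 2.0,"z": 0,"yaw": 0.06},{"x": 0.3,"y": 1.4,"z": 0,"yaw": 0.04},{"x": 0.3,"y": 0.8,"z": 0,"yaw": 0.02}]}}

```text
time_s: 7.58
ee_pos: [611.7, 214.9, 360.1]
ee_rot: [-2.545, -1.839, 0.003]
wrist_force: [0.6, 0.5, -3.1]
gripper_width: 10.0
grasp_force: 30.0
```

>>> {"method": "step_arm", "body": {"rows": [{"x": 0,"y": 0,"z": 0,"yaw": 0},{"x": 0,"y": 0,"z": -1,"yaw": 0},{"x": 0,"y": 0,"z": -1.5,"yaw": 0},{"x": 0,"y": 0,"z": -1.5,"yaw": 0},{"x": 0,"y": 0,"z": -1,"yaw": 0},{"x": 0,"y": 0,"z": 0,"yaw": 0},{"x": 0,"y": 0,"z": 0,"yaw": 0}]}}

```text
time_s: 8.17
ee_pos: [611.9, 211.9, 310.8]
ee_rot: [-2.552, -1.832, 0.003]
wrist_force: [0.1, -0.3, -3.4]
gripper_width: 9.6
grasp_force: 30.0
```

Run:
```python
from h import *
q=robot.state();T=R.from_rotvec(q['ee_rot']).as_matrix();print(q['ee_pos'],np.degrees(np.arctan2(T[1,1],T[0,1])),T[:,2],q['wrist_force'],q['gripper_width'],q['q'],q['time_s'])
c=optics.read_camera('top');s=optics.read_camera('scene')
np.save('top3.npy',c,allow_pickle=True);np.save('scene3.npy',s,allow_pickle=True)
x,y,z=q['ee_pos'];f=[x,y,z-229.5]
o=np.zeros((480,800,3),np.uint8)
for i,k in enumerate((c,s)):
    p=proj(k,[f])[0];u,v=p.astype(int);a=k['pixels'][v-48:v+48,u-40:u+40];o[:,i*400:i*400+400]=cv2.resize(a,(400,480),interpolation=cv2.INTER_CUBIC);print(p,u-40,v-48)
save('over.png',o)
```

```text
[611.86105285 211.85647471 310.801294  ] -18.636115644608257 [-1.69625647e-03 -7.79834044e-04 -9.99998257e-01] [ 0.08294475 -0.29848939 -3.39456012] 9.584534077222013 [ 2.45982388e-01  3.17065449e-01  9.26646207e-01 -3.62752259e-04
  1.89971607e+00  5.71126234e-01] 8.1667
[256.29495306 219.25694593] 216 171
[249.80586922 277.06921965] 209 229
```

View pics/over.png

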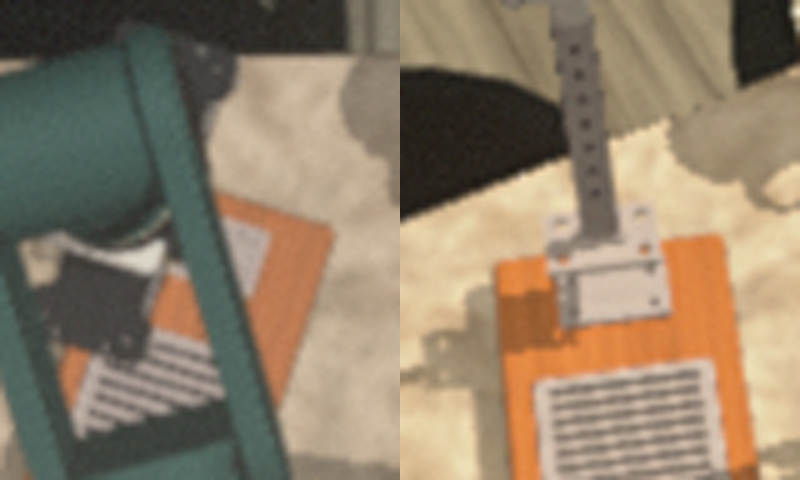

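The column is over the board. In the scene view its foot is at about (249,277), above the plate, which shows below it at about (252,288). It looks parallel to the plate. Next I compare the foot and plate numerically in that one camera.

```bash
cat > m2.py <<'E'
from h import *
def plate(s):
    im=s['pixels'];hsv=cv2.cvtColor(im,cv2.COLOR_RGB2HSV)
    m=cv2.inRange(hsv,(4,110,90),(20,255,255));m=cv2.morphologyEx(m,cv2.MORPH_CLOSE,np.ones((5,5)));m[:,320:]=0;m[:,:190]=0
    cs=max(cv2.findContours(m,cv2.RETR_EXTERNAL,cv2.CHAIN_APPROX_NONE)[0],key=cv2.contourArea)
    hull=np.zeros_like(m);cv2.drawContours(hull,[cv2.convexHull(cs)],-1,255,-1)
    t=((hsv[...,1]<95)&(cv2.erode(hull,np.ones((5,5)))>0)).astype(np.uint8)
    n,l,st,ce=cv2.connectedComponentsWithStats(t)
    for i in range(1,n):
        if st[i,4]>100:
            k=max(cv2.findContours((l==i).astype(np.uint8),cv2.RETR_EXTERNAL,cv2.CHAIN_APPROX_NONE)[0],key=cv2.contourArea)
            print(st[i],onz(s,ce[i],28)[0],cv2.minAreaRect(onz(s,k[:,0].astype(float),28)[:,:2].astype(np.float32)))
if __name__=='__main__':
    s=np.load('scene0.npy',allow_pickle=True).item();plate(s)
    s=np.load('scene3.npy',allow_pickle=True).item()
    cr=lambda L:[[209+(x-400)/5-.4,229+y/5-.4] for x,y in L]
    F=onz(s,cr([(545,220),(655,205),(656,262),(550,275)]),86);print('foot corners',F,F.mean(0))
    H=onz(s,cr([(560,222),(638,212),(645,248),(565,265)]),85);print('foot holes',H,H.mean(0))
    print('vertical',(proj(s,[[611.9,211.9,81],[611.9,211.9,250]])-[209,229]+.4)*5+[400,0])
E
python3 m2.py
```

```text
[240 280  23  15 264] [613.01445499 211.74899955  28.        ] ((613.1996459960938, 211.88400268554688), (69.48149871826172, 46.843509674072266), 71.19782257080078)
[ 236  301   40   35 1137] [500.36907456 249.29066391  28.        ] ((501.79266357421875, 248.712158203125), (111.06683349609375, 112.18350219726562), 71.69778442382812)
foot corners [[642.00528682 239.56125749  86.        ]
 [620.89277726 174.06828237  86.        ]
 [580.37769958 191.82639801  86.        ]
 [601.56207482 253.42838459  86.        ]] [611.20945962 214.72108062  86.        ]
foot holes [[636.9697593  231.69077989  85.        ]
 [621.54272388 185.48301478  85.        ]
 [594.00438609 193.14955796  85.        ]
 [604.99840063 242.06943     85.        ]] [614.37881748 213.09819566  85.        ]
vertical [[605.98047423 242.61880287]
 [581.28774077  65.74058274]]
```

>>> {"method": "step_arm", "body": {"rows": [{"x": 0,"y": 0,"z": -0.6,"yaw": 0},{"x": 0,"y": 0,"z": -0.8,"yaw": 0},{"x": 0,"y": 0,"z": -0.8,"yaw": 0},{"x": 0,"y": 0,"z": -0.5,"yaw": 0},{"x": 0,"y": 0,"z": 0,"yaw": 0},{"x": 0,"y": 0,"z": 0,"yaw": 0}]}}

```text
time_s: 8.77
ee_pos: [611.7, 212.7, 283.4]
ee_rot: [-2.55, -1.834, 0.003]
wrist_force: [0.8, 0.3, -1.9]
gripper_width: 10.1
grasp_force: 30.0
```

Run:
```python
from h import *
q=robot.state();T=R.from_rotvec(q['ee_rot']).as_matrix();print(q['ee_pos'],np.degrees(np.arctan2(T[1,1],T[0,1])),q['wrist_force'],q['time_s'])
ims=[]
for i in range(6): s=optics.read_camera('scene');ims.append(s['pixels'].astype(float))
s['pixels']=np.mean(ims,0).round().astype(np.uint8);np.save('scene4.npy',s,allow_pickle=True)
o=s['pixels'][255:315,215:295];save('near.png',o,10)
```

```text
[611.73359082 212.67809589 283.4383635 ] -18.55971944818894 [ 0.84067924  0.26685488 -1.88434116] 8.7667
```

View pics/near.png

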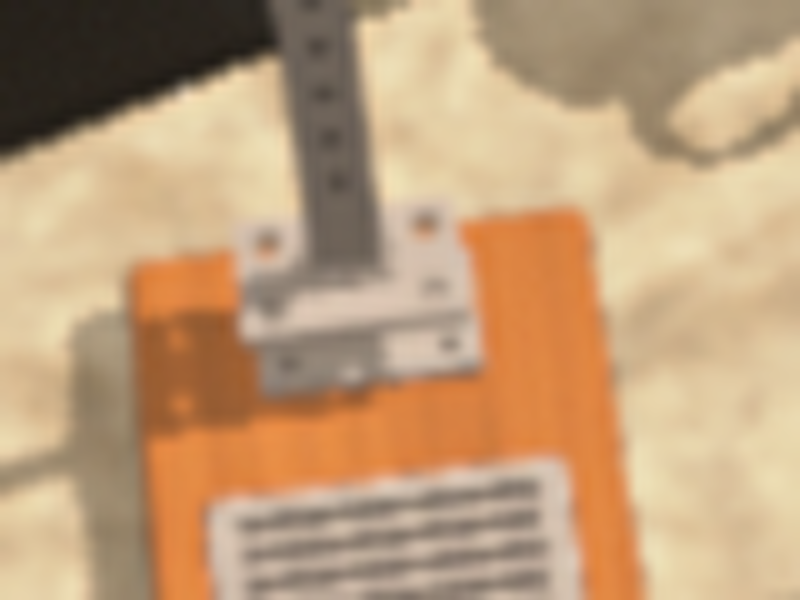

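The near view shows the foot over the plate's far part because of parallax. Foot holes are at about (242,279), (257.5,277.5), (258.5,284) and (242,285). The plate's near holes are at (244,291.5) and (260,289.5). Next I measure the edges to sub-pixel precision.

```bash
cat > e.py <<'E'
from h import *
from scipy.ndimage import map_coordinates, gaussian_filter1d
def chan(s):
    im=s['pixels'].astype(float); return [im[...,0]-im[...,2], im.mean(2)]   # colourfulness, brightness
def edges(s,ctr,ang,z,hx=23,hy=35,far=None):
    ex=np.array([np.cos(ang),np.sin(ang),0]);ey=np.array([-ex[1],ex[0],0]);C=np.array([*ctr,z],float)
    t=np.arange(-11,11.01,.5);ch=chan(s)
    for nm,n,h,a,L in(('+x',ex,hx,ey,hy),('-x',-ex,hx,ey,hy),('+y',ey,hy,ex,hx),('-y',-ey,hy,ex,hx)):
        al=np.linspace(-L+5,L-5,13)
        P=C+n*(h+t)[None,:,None]+a*al[:,None,None] if 0 else (C+n[None,None]*(h+t)[None,:,None]+a[None,None]*al[:,None,None])
        uv=proj(s,P.reshape(-1,3));out=[]
        for k in ch:
            v=map_coordinates(k,[uv[:,1],uv[:,0]],order=1).reshape(len(al),len(t))
            g=np.gradient(gaussian_filter1d(v,2,axis=1),axis=1);i=np.argmax(abs(g),1)
            e=t[i];f=np.polyfit(al,e,1);out.append((np.median(e),np.round(e,1).tolist(),np.round(np.median(np.take_along_axis(g,i[:,None],1)),1)))
        print(nm,'col',out[0],'\n   bri',out[1])
if __name__=='__main__':
    s=np.load('scene0.npy',allow_pickle=True).item();print('PLATE about 613,212');edges(s,(613,212),np.radians(-18.6),28)
    s=np.load('scene4.npy',allow_pickle=True).item();print('FOOT about 611.9,212.4');edges(s,(611.9,212.4),np.radians(-18.6),59)
E
python3 e.py
```

```text
PLATE about 613,212
+x col (np.float64(2.5), [2.0, 2.5, 3.0, 3.5, 1.5, 2.0, 2.5, 3.0, 2.5, 1.0, 2.0, 2.5, 3.0], np.float64(7.0)) 
   bri (np.float64(2.5), [2.0, 2.5, 3.0, 3.5, 1.5, 2.0, 2.5, 3.0, 3.0, 1.0, 2.0, 2.5, 3.0], np.float64(-3.6))
-x col (np.float64(2.0), [3.5, 3.0, 2.0, 1.5, 1.0, 3.5, 2.5, 2.0, 1.5, 0.5, 3.0, 2.5, 2.0], np.float64(9.5)) 
   bri (np.float64(-2.0), [-3.0, -1.0, -1.5, -2.5, -3.0, -1.0, -1.0, -2.0, -2.5, -3.5, -1.0, -1.0, -2.0], np.float64(-4.5))
+y col (np.float64(2.0), [1.5, 2.0, 2.0, 2.0, 2.0, 2.0, 1.5, 1.5, 1.5, 1.5, 3.0, 2.5, 1.5], np.float64(8.8)) 
   bri (np.float64(-1.0), [0.0, -0.5, -0.5, -1.0, -1.0, -1.0, -1.5, -1.5, -1.5, -1.5, 0.0, 0.0, 0.0], np.float64(-5.7))
-y col (np.float64(0.5), [0.0, 0.5, 0.5, 1.0, 1.0, 1.5, 1.5, 1.5, 0.5, 1.5, 0.5, 0.5, 0.5], np.float64(9.2)) 
   bri (np.float64(1.0), [0.5, 0.5, -6.0, 1.0, 1.0, 1.0, 1.5, 1.5, 1.5, 2.0, -6.5, -6.5, 0.5], np.float64(-3.9))
FOOT about 611.9,212.4
+x col (np.float64(1.5), [1.0, -7.5, -7.5, 1.5, 2.0, -4.0, 8.0, 9.0, 6.5, 2.5, 2.5, -7.5, -8.0], np.float64(-0.3)) 
   bri (np.float64(-3.0), [-8.5, -3.5, -3.5, 1.5, 2.5, 7.5, 8.5, 8.5, 3.0, -9.0, -3.0, -3.5, -3.0], np.float64(0.9))
-x col (np.float64(-2.0), [-2.0, -3.0, 4.0, 3.5, -2.0, -2.5, -2.5, -0.5, -1.0, -2.0, -2.5, -0.5, -8.5], np.float64(-0.7)) 
   bri (np.float64(-1.5), [-2.5, -3.0, 4.0, 3.5, -2.0, -2.5, -2.5, -0.5, -1.0, -1.5, -2.0, 0.5, -0.5], np.float64(-4.5))
+y col (np.float64(3.0), [3.5, 3.0, 3.0, 2.5, 2.5, 2.0, 2.0, 2.0, 2.5, 3.5, 3.5, 3.5, 3.0], np.float64(7.9)) 
   bri (np.float64(-1.5), [3.0, 3.0, 3.0, -3.5, -3.5, -1.5, -1.5, 4.0, 4.0, 3.5, -5.0, -5.0, -5.5], np.float64(1.1))
-y col (np.float64(0.0), [1.0, 1.0, 1.0, 0.0, 0.0, 0.0, 0.5, -0.5, -2.0, -2.0, -2.0, -2.0, -3.0], np.float64(8.4)) 
   bri (np.float64(0.0), [1.5, 1.5, 1.5, 0.0, 0.0, 0.5, 0.5, 0.0, -1.5, -2.0, -8.0, -7.5, -7.5], np.float64(-4.1))
```

>>> {"method": "step_arm", "body": {"rows": [{"x": 0.05,"y": -0.05,"z": -0.3,"yaw": 0},{"x": 0,"y": 0,"z": -0.4,"yaw": 0},{"x": 0,"y": 0,"z": -0.4,"yaw": 0},{"x": 0,"y": 0,"z": -0.3,"yaw": 0},{"x": 0,"y": 0,"z": -0.2,"yaw": 0},{"x": 0,"y": 0,"z": 0,"yaw": 0},{"x": 0,"y": 0,"z": 0,"yaw": 0},{"x": 0,"y": 0,"z": 0,"yaw": 0},{"x": 0,"y": 0,"z": 0,"yaw": 0}]}}

```text
time_s: 9.82
ee_pos: [612.7, 212.2, 268.9]
ee_rot: [2.55, 1.834, 0.001]
wrist_force: [-0.5, 0.0, -3.6]
gripper_width: 10.3
grasp_force: 30.0
```

Run:
```python
from h import *
q=robot.state()
ims=[];ps=[];rs=[]
for i in range(8):
    s=optics.read_camera('scene');ims.append(s['pixels'].astype(float));q=robot.state();ps.append(q['ee_pos']);T=R.from_rotvec(q['ee_rot']).as_matrix();rs.append(np.degrees(np.arctan2(T[1,1],T[0,1])))
print(np.mean(ps,0),np.std(ps,0),np.mean(rs),q['wrist_force'],q['time_s'])
s['pixels']=np.mean(ims,0).round().astype(np.uint8);np.save('scene5.npy',s,allow_pickle=True)
a=np.load('scene0.npy',allow_pickle=True).item()['pixels'][265:315,230:280];b=s['pixels'][265:315,230:280]
o=np.zeros((400,800,3),np.uint8)
for i,k in enumerate((a,b)):o[:,i*400:i*400+400]=cv2.resize(k,(400,400),interpolation=cv2.INTER_CUBIC)
save('hover.png',o)
```

```text
[612.60988081 212.23806727 268.70496555] [0.02907139 0.01898067 0.11228652] -18.563196659208064 [ 0.45247204 -0.40722199 -2.69431449] 10.2167
```

View pics/hover.png

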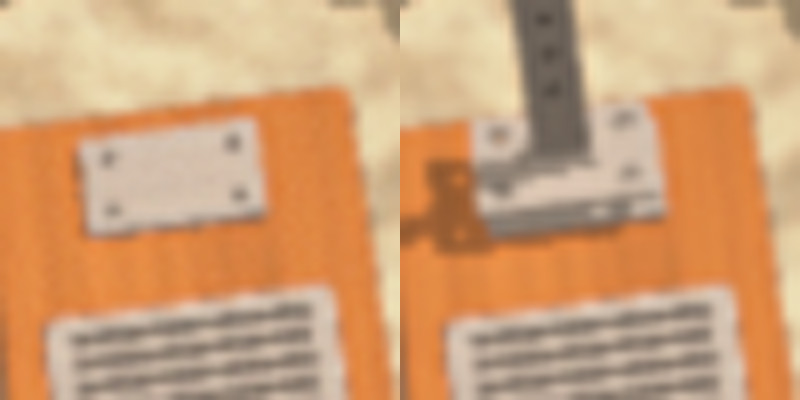

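The left panel shows the bare plate with its holes. The right panel shows the foot hovering just above it, in the same orientation and shifted only by parallax. Foot holes are at about (242,281.5), (258,280), (258.5,286) and (242.5,288). Next I compare the hole positions in world coordinates.

```bash
cat > hol.py <<'E'
from h import *
from e import edges
def holes(s,L,z):
    g=s['pixels'].astype(float).mean(2);out=[]
    for x,y in L:
        u,v=230+x/8-.44,265+y/8-.44;yy,xx=np.mgrid[int(round(v))-2:int(round(v))+3,int(round(u))-2:int(round(u))+3]
        w=g[yy,xx];w=np.clip(np.percentile(w,60)-w,0,None)*np.exp(-((xx-u)**2+(yy-v)**2)/4);out.append([(w*xx).sum()/w.sum(),(w*yy).sum()/w.sum()])
    P=onz(s,out,z);y1=P[0]-P[1];y2=P[3]-P[2];print(np.round(P[:,:2],1).tolist(),'c',P.mean(0).round(2),'yaw',[np.degrees(np.arctan2(d[1],d[0]))-90 for d in(y1,y2)],'len',np.linalg.norm(y1),np.linalg.norm(y2),np.linalg.norm(P[0]-P[3]),np.linalg.norm(P[1]-P[2]))
a=np.load('scene0.npy',allow_pickle=True).item();b=np.load('scene5.npy',allow_pickle=True).item()
print('plate');holes(a,[(109,158),(233,142),(240,194),(113,210)],28)
print('foot');holes(b,[(98,133),(225,120),(230,171),(101,188)],44.2)
edges(b,(612.6,212.2),np.radians(-18.56),44.2)
E
python3 hol.py
```

```text
plate
[[634.5, 230.4], [618.3, 183.2], [592.2, 191.5], [608.6, 239.0]] c [613.39 211.03  28.  ] yaw [np.float64(-19.024181395770356), np.float64(-19.111124384646445)] len 49.91044693439399 50.33507662883236 27.28990711006403 27.374129549936015
foot
[[635.1, 232.5], [618.7, 185.4], [593.5, 194.2], [613.3, 241.3]] c [615.16 213.34  44.2 ] yaw [np.float64(-19.09934942702111), np.float64(-22.821613994537117)] len 49.91551011561479 51.13618194220439 23.407859191503928 26.698901268442736
+x col (np.float64(-1.0), [-2.0, -1.0, -0.5, 0.0, -2.5, -6.0, 7.0, 7.5, -3.5, -2.5, -2.0, -1.0, -0.5], np.float64(1.8)) 
   bri (np.float64(1.5), [2.0, -5.0, -5.0, 4.5, 1.5, -9.5, 7.0, 7.5, 8.5, -2.5, 2.0, -5.0, -4.5], np.float64(1.3))
-x col (np.float64(9.5), [10.0, 9.5, 9.0, 9.5, 10.0, 9.5, 9.5, 9.0, 9.5, 10.0, 9.5, 9.5, 9.0], np.float64(2.9)) 
   bri (np.float64(-1.0), [9.0, 9.5, -2.0, 0.0, -0.5, -1.0, -1.5, -2.0, 0.0, 0.0, -1.0, -1.0, -9.0], np.float64(-4.2))
+y col (np.float64(3.0), [2.5, 3.5, 3.5, 3.5, 3.5, 3.5, 3.0, 3.0, 2.5, 2.5, 2.5, 2.0, 2.0], np.float64(6.8)) 
   bri (np.float64(2.5), [2.0, 2.5, 4.0, 3.5, 1.0, 3.0, 3.0, 3.0, 3.0, 2.5, 2.5, 2.5, 2.0], np.float64(-4.4))
-y col (np.float64(0.5), [1.0, 1.0, 1.5, 1.5, 1.5, 1.5, 0.0, 0.0, 0.5, 0.5, 0.5, -1.5, -1.5], np.float64(9.0)) 
   bri (np.float64(0.5), [1.0, 1.0, 1.0, 1.5, 1.5, 1.5, 0.5, 0.5, 0.5, 0.5, 0.5, -0.5, -1.5], np.float64(-4.3))
```

In the scene camera the foot sits about 2 mm too far along the plate's +y: edges and holes agree, 2.0 and 2.4 mm. x and yaw agree within the noise, so I'll correct y.

>>> {"method": "step_arm", "body": {"rows": [{"x": -0.03,"y": -0.1,"z": -0.1,"yaw": -0.003},{"x": 0,"y": -0.11,"z": 0,"yaw": 0},{"x": 0,"y": 0,"z": 0,"yaw": 0},{"x": 0,"y": 0,"z": 0,"yaw": 0},{"x": 0,"y": 0,"z": 0,"yaw": 0},{"x": 0,"y": 0,"z": 0,"yaw": 0}]}}

```text
time_s: 10.72
ee_pos: [612.3, 210.1, 267.5]
ee_rot: [2.553, 1.83, 0.0]
wrist_force: [-0.3, 0.2, -3.0]
gripper_width: 9.4
grasp_force: 30.0
```

Run:
```python
from h import *
from scipy.ndimage import map_coordinates, gaussian_filter1d
ims=[];ps=[];rs=[]
for i in range(8):
    s=optics.read_camera('scene');ims.append(s['pixels'].astype(float));q=robot.state();ps.append(q['ee_pos'])
print(np.mean(ps,0),q['wrist_force'],q['time_s'])
s['pixels']=np.mean(ims,0).round().astype(np.uint8);np.save('scene6.npy',s,allow_pickle=True)
a=np.load('scene0.npy',allow_pickle=True).item()
# profiles across y (ends) for plate and foot, same reference centre; mid-level crossing of R-B between steel and wood
ang=np.radians(-18.8);ex=np.array([np.cos(ang),np.sin(ang),0]);ey=np.array([-ex[1],ex[0],0])
def prof(s,z,n,h,al,lat):
    t=np.arange(-12,12.01,.5);C=np.array([613,211.5,z]);P=(C+n*(h+t)[None,:,None]+lat*np.array(al)[:,None,None]).reshape(-1,3);uv=proj(s,P)
    im=s['pixels'].astype(float);k=im[...,0]-im[...,2]
    return t,[map_coordinates(c,[uv[:,1],uv[:,0]],order=1).reshape(len(al),-1).mean(0) for c in(k,im.mean(2))]
z=np.mean(ps,0)[2]-229.5+5
for nm,S,zz in(('plate',a,28),('foot',s,z)):
    for en,n,h,lat,al in(('+y',ey,35,ex,np.linspace(-16,16,17)),('-y',-ey,35,ex,np.linspace(-16,16,17)),('-x',-ex,23,ey,np.linspace(-30,30,31)),('+x',ex,23,ey,np.r_[np.linspace(-31,-16,15),np.linspace(16,31,15)])):
        t,p=prof(S,zz,n,h,al,lat);print(nm,en,'col',p[0][::4].round().astype(int),'bri',p[1][::4].round().astype(int))
# board moved?
d=np.abs(a['pixels'].astype(float)-s['pixels']).mean(2)[296:345,225:285];print('grid diff',d.mean(),d.max())
```

```text
[612.26083095 210.137692   267.52619833] [-0.15657469  0.20089251 -2.77848561] 11.1167
plate +y col [ 37  36  36  37  39  45  66 100 135 156 159 157 155] bri [177 173 178 185 188 179 157 138 133 138 141 141 140]
plate -y col [ 37  36  35  36  40  54  87 123 148 156 157 156 156] bri [177 173 175 186 190 186 170 153 141 138 139 141 141]
plate -x col [ 38  38  37  36  36  42  62  96 132 152 156 157 155] bri [185 184 187 186 178 162 144 134 135 138 140 141 141]
plate +x col [ 36  35  34  35  38  48  64  91 119 137 144 129 106] bri [176 174 174 180 186 185 179 165 150 141 136 143 155]
foot +y col [ 32  31  31  31  34  41  63  96 123 136 131 124 119] bri [153 150 151 160 167 164 151 134 126 123 118 115 111]
foot -y col [ 36  35  34  36  41  58  91 127 149 156 157 157 156] bri [175 171 174 181 188 184 169 151 141 138 139 141 140]
foot -x col [36 37 38 39 38 36 32 28 26 26 30 42 65] bri [174 180 185 187 186 174 155 138 130 127 124 118 113]
foot +x col [35 34 35 37 42 50 62 67 67 66 63 61 61] bri [175 172 172 176 181 182 180 183 191 198 202 205 206]
grid diff 1.1314058956916098 29.0
```

In scene-camera y the foot and plate now match to about 0.2 mm. x depends on the foot's height in this oblique view, so I'll cross-check it in the top camera.

Run:
```python
from h import *
ims=[]
for i in range(8): c=optics.read_camera('top');ims.append(c['pixels'].astype(float))
c['pixels']=np.mean(ims,0).round().astype(np.uint8);np.save('top6.npy',c,allow_pickle=True)
a=np.load('top0.npy',allow_pickle=True).item()['pixels'][200:240,240:280];b=c['pixels'][200:240,240:280]
o=np.zeros((400,800,3),np.uint8)
for i,k in enumerate((a,b)):o[:,i*400:i*400+400]=cv2.resize(k,(400,400),interpolation=cv2.INTER_CUBIC)
save('top6.png',o)
```

```text
(no output)
```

View pics/top6.png

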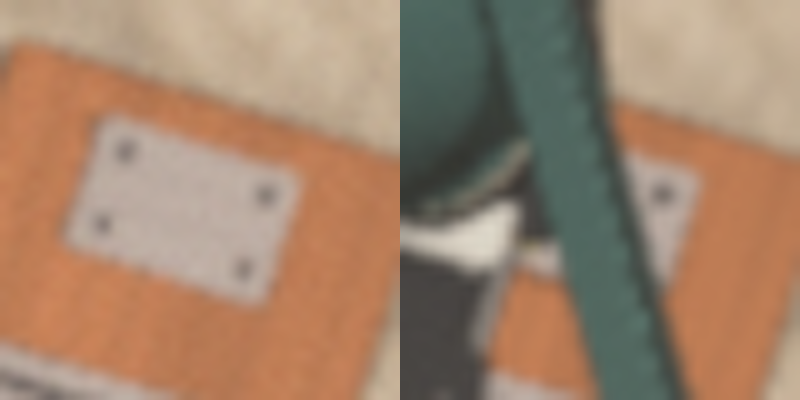

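The top view shows the foot's -y end clear of the wrist. Its hole is at about (265.6,218.8), against the plate's matching hole at (266.0,218.9), and the end edges coincide. Next I quantify this with parallax.

Run:
```python
from h import *
from scipy.ndimage import map_coordinates
a=np.load('top0.npy',allow_pickle=True).item();b=np.load('top6.npy',allow_pickle=True).item()
print('parallax px',proj(a,[[612,212,28],[612,212,43]])-proj(a,[[612,212,28]]))
ang=np.radians(-18.8);ex=np.array([np.cos(ang),np.sin(ang),0]);ey=np.array([-ex[1],ex[0],0])
def prof(s,z,n,h,al,lat):
    t=np.arange(-10,10.01,.25);P=(np.array([612,212,z])+n*(h+t)[None,:,None]+lat*np.array(al)[:,None,None]).reshape(-1,3);uv=proj(s,P)
    im=s['pixels'].astype(float);k=im[...,0]-im[...,2]
    p=map_coordinates(k,[uv[:,1],uv[:,0]],order=1).reshape(len(al),-1).mean(0)
    hi,lo=p[(t>5)&(t<8)].mean(),p[(t<-4)&(t>-9)].mean();i=np.argmax(p>(hi+lo)/2);return t[i].round(2),lo.round(),hi.round()
for nm,S,z in(('plate',a,28),('foot',b,43)):
    print(nm,'-y',prof(S,z,-ey,35,np.linspace(4,19,9),ex),'+x',prof(S,z,ex,23,np.linspace(-33,-29,7),ey),'-x',[prof(S,z,-ex,23,[v],ey) for v in(8,10,12,14)])
    g=S['pixels'].astype(float).mean(2);u,v=proj(S,[np.array([612,212,z])+13*ex-25*ey])[0]
    yy,xx=np.mgrid[round(v)-3:round(v)+4,round(u)-3:round(u)+4];r2=(xx-u)**2+(yy-v)**2
    w=g[yy,xx];w=np.clip(np.median(w)-w,0,None)*np.exp(-r2/5);Q=onz(S,[[(w*xx).sum()/w.sum(),(w*yy).sum()/w.sum()]],z)[0]-np.array([612,212,z]);print('  hole off ex,ey',Q@ex-13,Q@ey+25)
```

```text
parallax px [[ 0.          0.        ]
 [-0.48576982 -0.36935845]]
plate -y (np.float64(0.0), np.float64(28.0), np.float64(103.0)) +x (np.float64(0.5), np.float64(36.0), np.float64(104.0)) -x [(np.float64(1.0), np.float64(27.0), np.float64(103.0)), (np.float64(1.0), np.float64(27.0), np.float64(104.0)), (np.float64(1.0), np.float64(28.0), np.float64(106.0)), (np.float64(1.0), np.float64(28.0), np.float64(108.0))]
  hole off ex,ey 0.7655999765009049 -0.2986524154042556
foot -y (np.float64(1.5), np.float64(25.0), np.float64(101.0)) +x (np.float64(0.0), np.float64(30.0), np.float64(103.0)) -x [(np.float64(2.75), np.float64(20.0), np.float64(90.0)), (np.float64(2.75), np.float64(25.0), np.float64(90.0)), (np.float64(2.75), np.float64(24.0), np.float64(75.0)), (np.float64(3.0), np.float64(23.0), np.float64(56.0))]
  hole off ex,ey -1.94296938467261 1.4025661367300764
```

Both cameras agree, after allowing for the plate peeking out underneath, that the foot is about 1.4 mm short in board x and about 1 mm over in y. One more small correction.

>>> {"method": "step_arm", "body": {"rows": [{"x": 0.05,"y": -0.07,"z": 0,"yaw": 0},{"x": 0.05,"y": -0.07,"z": 0,"yaw": 0},{"x": 0,"y": 0,"z": 0,"yaw": 0},{"x": 0,"y": 0,"z": 0,"yaw": 0},{"x": 0,"y": 0,"z": 0,"yaw": 0},{"x": 0,"y": 0,"z": 0,"yaw": 0}]}}

```text
time_s: 12.02
ee_pos: [613.3, 208.7, 267.5]
ee_rot: [2.553, 1.83, 0.0]
wrist_force: [-0.0, -0.4, -3.0]
gripper_width: 9.7
grasp_force: 30.0
```

Run:
```python
from h import *
from scipy.ndimage import map_coordinates
def avg(n):
    L=[optics.read_camera(n) for _ in range(8)];s=L[0];s['pixels']=np.mean([k['pixels'] for k in L],0).round().astype(np.uint8);np.save(n+'7.npy',s,allow_pickle=True);return s
s,c=avg('scene'),avg('top');s0=np.load('scene0.npy',allow_pickle=True).item();c0=np.load('top0.npy',allow_pickle=True).item()
q=robot.state();z=q['ee_pos'][2]-224.5;print(q['ee_pos'],q['wrist_force'],q['time_s'],np.abs(q['joint_velocities']).max())
ang=np.radians(-18.8);ex=np.array([np.cos(ang),np.sin(ang),0]);ey=np.array([-ex[1],ex[0],0])
def hole(S,C,sx,sy,z):
    C=np.array([*C,z]);g=S['pixels'].astype(float).mean(2);u,v=proj(S,[C+13*sx*ex+25*sy*ey])[0]
    for _ in range(4):
        yy,xx=np.mgrid[round(v)-3:round(v)+4,round(u)-3:round(u)+4];w=g[yy,xx];w=np.clip(np.percentile(w,55)-w,0,None)*np.exp(-((xx-u)**2+(yy-v)**2)/3);u,v=(w*xx).sum()/w.sum(),(w*yy).sum()/w.sum()
    Q=onz(S,[[u,v]],z)[0]-C;return np.round([Q@ex-13*sx,Q@ey-25*sy],2)
def edge(S,C,n,h,al,lat,z):
    t=np.arange(-10,10.01,.25);uv=proj(S,(np.array([*C,z])+n*(h+t)[None,:,None]+lat*np.array(al)[:,None,None]).reshape(-1,3));im=S['pixels'].astype(float);o=[]
    for k in(im[...,0]-im[...,2],im.mean(2)):
        p=map_coordinates(k,[uv[:,1],uv[:,0]],order=1).reshape(len(al),-1).mean(0);g=np.abs(np.gradient(p))*(np.abs(t)<6);o.append(round((g**2*t).sum()/(g**2).sum(),2))
    return o
for nm,S,zz in(('plate0',s0,28),('foot before',np.load('scene6.npy',allow_pickle=True).item(),z),('foot now',s,z)):
    C=(613,211.5);print('scene',nm,'holes ++ +- --',hole(S,C,1,1,zz),hole(S,C,1,-1,zz),hole(S,C,-1,-1,zz),'edge +y far part',edge(S,C,ey,35,np.linspace(0,18,9),ex,zz),'-y far part',edge(S,C,-ey,35,np.linspace(8,19,9),ex,zz),'-x',edge(S,C,-ex,23,np.linspace(-30,30,31),ey,zz))
for nm,S,zz in(('plate0',c0,28),('foot before',np.load('top6.npy',allow_pickle=True).item(),z),('foot now',c,z)):
    C=(612,212);print('top',nm,'hole +-',hole(S,C,1,-1,zz),'+x',edge(S,C,ex,23,np.linspace(-33,-29,7),ey,zz))
```

```text
[613.25179179 208.72076973 267.52582058] [-0.72359047  0.62732652 -3.71142962] 12.8167 0.001533281049446982
scene plate0 holes ++ +- -- [1.86 0.19] [ 1.39 -0.22] [-8.24 -1.58] edge +y far part [np.float64(2.23), np.float64(0.04)] -y far part [np.float64(0.42), np.float64(0.34)] -x [np.float64(1.98), np.float64(-1.65)]
scene foot before holes ++ +- -- [ 0.24 -0.2 ] [ 1.27 -0.56] [-2.19  0.01] edge +y far part [np.float64(1.3), np.float64(-0.02)] -y far part [np.float64(0.05), np.float64(0.09)] -x [np.float64(-0.01), np.float64(-0.32)]
scene foot now holes ++ +- -- [ 1.61 -1.4 ] [ 3.06 -1.99] [-0.49 -0.82] edge +y far part [np.float64(0.48), np.float64(-0.09)] -y far part [np.float64(1.04), np.float64(1.11)] -x [np.float64(-1.53), np.float64(-1.73)]
top plate0 hole +- [0.62 0.24] +x [np.float64(0.33), np.float64(0.61)]
top foot before hole +- [-2.97  3.12] +x [np.float64(-0.15), np.float64(-0.0)]
top foot now hole +- [-5.9   8.23] +x [np.float64(-0.19), np.float64(0.69)]
```

In x the foot now matches the plate: near edges are -1.7 against -1.65 mm. In y, the edges and holes say I over-corrected by about 0.8 mm, so I'll move part way back.

>>> {"method": "step_arm", "body": {"rows": [{"x": 0.03,"y": 0.08,"z": 0,"yaw": 0},{"x": 0,"y": 0,"z": 0,"yaw": 0},{"x": 0,"y": 0,"z": 0,"yaw": 0},{"x": 0,"y": 0,"z": 0,"yaw": 0},{"x": 0,"y": 0,"z": 0,"yaw": 0},{"x": 0,"y": 0,"z": 0,"yaw": 0}]}}

```text
time_s: 13.32
ee_pos: [613.6, 209.5, 267.6]
ee_rot: [2.553, 1.83, 0.0]
wrist_force: [1.0, 0.2, -3.7]
gripper_width: 10.2
grasp_force: 30.0
```

Run:
```python
from h import *
c=optics.read_camera('top');c0=np.load('top0.npy',allow_pickle=True).item();s=optics.read_camera('scene');np.save('scene8.npy',s,allow_pickle=True)
d=np.abs(c['pixels'].astype(float)-c0['pixels']).mean(2)
for n,(u,v) in dict(caddy=(403,262),yellow1=(380,200),yellow2=(312,277),turq=(346,272),mug=(322,192),dish=(457,271)).items():print(n,d[v-8:v+8,u-8:u+8].mean().round(1))
q=robot.state();print(q['ee_pos'],q['wrist_force'],q['gripper_width'],q['grasp_force'],np.abs(q['joint_velocities']).max(),q['time_s'])
o=np.hstack([cv2.resize(c['pixels'][215:290,350:425],(400,400)),cv2.resize(s['pixels'][255:315,215:275],(400,400),interpolation=cv2.INTER_CUBIC)]);save('final.png',o)
```

```text
caddy 1.8
yellow1 1.6
yellow2 1.6
turq 1.8
mug 1.7
dish 1.5
[613.545664   209.49641126 267.51949683] [ 0.40708507  1.57839696 -3.20432875] 10.024901810049892 29.980485141277313 0.0022876890612540815 13.4167
```

View pics/final.png

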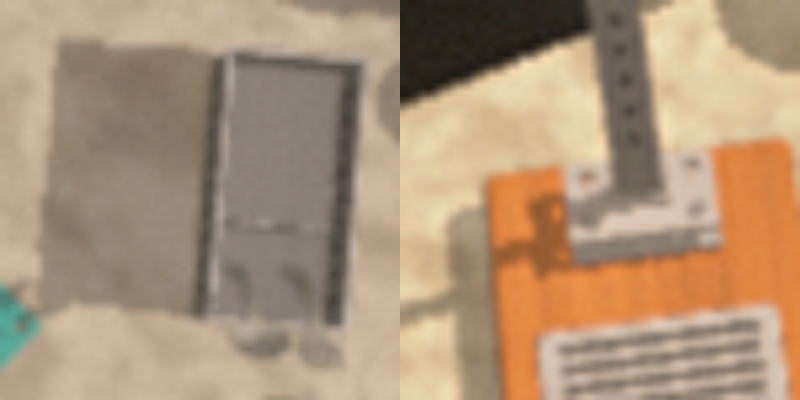

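The final view shows the caddy empty and unmoved at (403,250). The foot hovers squarely over the plate at about (244,286) in the scene view, its sides in line with the plate's. The neighbouring objects I compared look unchanged, and the arm is still, so I'm handing in.

```bash
python3 -c "
from cell import robot
print(robot.close_job())"
```

```text
the job is handed in; nothing more can be done
None
```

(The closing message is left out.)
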